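# Peel the top sample tray off its sticky stack and hold it up to the bar-code scanner

### The job

Tip the clear lid of the tray tub up by the green grip along its front edge, take it off and lay it flat, grip upwards, on the blue bench mat. Then peel the top tray off the sticky stack by lifting one of its corners at the end away from its label first, leaving the tray beneath seated in the tub and the other things on the bench where they are. Finish still holding that tray level in the gripper with its bar-code label turned to the scanner's red window, centred in front of it and about 8 to 9 cm away; do not put it down or let go.

Things in the scene. Friction and masses are not known exactly. Their poses are not given: they have to be found in the camera images.
- tub: White open tub fixed to the bench, 148 (x) x 190 (y) x 92 mm high, walls 4 mm; origin at the centre of its underside; its front (-x, green patch) looks roughly at the robot. In it stands a nested stack of four trays, centred, long sides along y, rims 27 mm clear of the walls, top 10 mm below the tub's rim. The two lowest trays are clipped in and do not come out.
- lid_grip (a point): Centre of the green bar grip on the lid; lid axes: x to its back edge, y along the grip, z up. The bar is 10 mm thick (x), 60 mm long (y), 24 mm high and stands on the lid's top face near its front edge, 50 mm in front of the lid's centre. The lid (about 160 g) sits loose on the tub's rim and tips up about its back edge.
- lid_center (a point): Centre of the lid's clear 4 mm plate, 154 (x) x 196 (y) mm; lid axes. Under the plate a 5 mm deep lip fits 4 mm loose inside the tub; laid down, the lid stands on this lip, with this point 7 mm above what it lies on. The grip's centre is 50 mm along -x and 14 mm above this point.
- lid_back (a point): Middle of the lid's back edge (+x side, away from the grip), at the underside of its plate: 77 mm behind the lid's centre; the lid tips about this edge.
- tray_center (a point): Centre (half-way up) of the top tray, the one to take: an open teal tray, 86 (x) x 128 (y) x 36 mm high, about 60 g; z up, -y towards its label. Round its top runs a rim 9 mm wide and 14 mm deep with upright inner and outer faces. Below the rim the walls step 2 mm inwards, drop 8 mm as an upright collar, then taper in by 25 degrees to the floor.
- tray_label (a point): Middle of the bar-code label (52 x 11 mm, white with black bars) on the outside of the rim at the top tray's short -y end: 64 mm along -y and 11 mm above the tray's centre; tray axes, so the label faces along -y.
- tray_end (a point): Middle of the outside of the rim at the top tray's other short end, without label: 64 mm along +y and 11 mm above the tray's centre.
- tray_corner (a point): A point to pinch on the top tray near its front (-x) corner away from the label, one finger inside the tray, one outside: mid-width of the front long rim, at its top edge; 38.5 mm along -x, 38 mm along +y, 18 mm above the tray's centre. The rim is 9 mm thick along the tray's x. More than 14 mm below this point begins the next tray's rim, of the same outline: do not grip that.
- tray: The same top tray; origin at the centre of its underside, 18 mm below its centre. Its rim rests on the next tray's rim, and springy nibs inside that rim squeeze its collar, so it sticks: raised by one corner it comes away at about 5 to 8 N and is free once its middle has risen about 8 mm; straight up it takes about 10 N. It sticks again if pressed back.
- lid: The same lid; origin at the centre of the foot of its lip, 7 mm below the lid's centre; lid axes.
- tray_next_center (a point): Centre (half-way up) of the second tray, the same shape, 14 mm below the top tray's; it sticks more strongly to the trays below and must stay seated.
- tray_next: The second tray; origin at the centre of its underside.
- mat: Flat light-blue bench mat fixed to the bench, 240 (x) x 260 (y) x 2 mm, origin at the centre of its underside, to the left of the tub.
- scanner_window (a point): Centre of the red window (56 wide x 50 mm high) of the dark bar-code scanner standing fixed at the right; 122 mm above the bench. Axes of the scanner, z up: its window looks along -x of these axes, horizontally. The scanner's head is 80 mm wide and reaches from 77 to 167 mm above the bench.
- scanner: The scanner; origin on the bench under its middle, 40 mm behind the window (window at -x).
- tip_box: Bystander: blue pipette tip box with clear lid, 84 x 124 x 66 mm, origin at the centre of its underside.
- tube_rack: Bystander: green rack of small capped tubes, 70 x 130 x 45 mm, origin at the centre of its underside.
- reagent: Bystander: small bottle with green cap, 52 mm across, 95 mm high, origin at the centre of its underside.
- well_plate: Bystander: white well plate, 85 x 128 x 14 mm, origin at the centre of its underside.
- timer: Bystander: white bench timer, 45 x 65 x 18 mm, origin at the centre of its underside.
- marker: Bystander: blue marker pen with black cap, 122 x 12 x 12 mm along its y, origin at its underside.
Mind the look-alikes: they are no part of the job. Of the things like the lid, leave any that is brown or orange; of the rest the larger one is meant.

How it is judged:
On the way, in this order (a step that is already met when the one before it is completed fails the run):
1. the lid is tipped up: its front raised by more than 6 degrees while its back edge is still within 20 mm of the tub's rim (angle between lid_center's own z axis and vertical above 0.1 rad and z of lid_back in the frame of tub below 0.112 m and x of lid_back in the frame of tub between 0.04 and 0.11 m), for 0.1 s.
2. the lid lies flat on the mat, grip up, and is let go (horizontal distance between lid_center and mat below 0.08 m and height (world z) of lid_center below 0.018 m and angle between lid_center's own z axis and vertical below 0.08 rad and contact force between the fingers and lid below 0.1 N and linear speed of lid below 0.02 m/s), for 0.2 s.
3. a corner of the top tray away from the label is peeled up: the tray leans by more than 6 degrees, the label-free end higher, while its label end is still within 20 mm of its seat (angle between tray_center's own z axis and vertical above 0.1 rad and z of tray_label in the frame of tub below 0.095 m and z of tray_end in the frame of tub above 0.079 m and y of tray_label in the frame of tub between -0.09 and -0.04 m), for 0.1 s.
At the end, for the whole second after the job is handed in: Gripper holds the top tray, nothing else does: label 45-140 mm before the window, within 30 mm of its centre, facing it within 23 degrees, level within 14. Second tray seated (5 mm). Lid flat, grip up, let go, centre within 80 mm of the mat's centre. Tray still (contact force between the fingers and tray above 1 N and x of tray_label in the frame of scanner_window between -0.14 and -0.045 m and y of tray_label in the frame of scanner_window between -0.03 and 0.03 m and z of tray_label in the frame of scanner_window between -0.03 and 0.03 m and x of tray_center in the frame of scanner_window below -0.1 m and angle between the y axis of tray_center and the x axis of scanner_window, either way round below 0.4 rad and angle between tray_center's own z axis and vertical below 0.25 rad and linear speed of tray below 0.03 m/s and contact force between tray and tub below 0.05 N and contact force between tray and tray_next below 0.05 N and contact force between tray and scanner below 0.05 N and contact force between tray and lid below 0.05 N and z of tray_next_center in the frame of tub between 0.045 and 0.055 m and horizontal distance between tray_next_center and tub below 0.006 m and angle between tray_next_center's own z axis and vertical below 0.06 rad and horizontal distance between lid_center and mat below 0.08 m and height (world z) of lid_center below 0.018 m and angle between lid_center's own z axis and vertical below 0.08 rad and contact force between the fingers and lid below 0.1 N); the arm keeps its last pose, push and grip.
It fails at once if the second tray is pulled up with the top one (z of tray_next_center in the frame of tub above 0.062 m).
It fails at once if another thing on the bench is pushed by more than 30 mm (distance of any of tip_box, tube_rack, reagent, well_plate, timer, marker from where it was at the start of the episode above 0.03 m).
It also fails if it takes over 58 s, if anything falls off the work surface, if the arm or the gripper's body presses on something with over 40 N, if the wrist force passes 120 N, or if a joint passes its speed limit or range.

### The arm

A 6-joint arm with a two-finger parallel gripper is mounted at the origin on the work surface. World frame = base frame: x ahead of the robot, y to its left, z up, the work surface at z = 0. Lengths are in m, angles in rad, forces in N, time in s.
With the tool pointing down it reaches from about 0.35 to 1 m from the base axis. Payload 7.1 kg.
Tool frame: the origin (TCP) lies midway between the tips of the shut fingers; the grasp point (between the pads) lies 19 mm behind it; z points along the fingers, y is the line along which they close (so a half turn about z gives the same grasp; the last joint's range is limited). The gripper opens to 85 mm and grips with 20 to 120 N. Pads are 22 mm wide; open, the fingers measure 114 mm over their backs; the gripper's body (76 mm by 85 mm) begins 54 mm behind the grasp point. The pads swing forward as they close: fully open they stand 13 mm farther back than shut.
Start: joints at [-1.174, 0.423, 1.63, -0, 1.089, -0.019], TCP at [0.252, -0.572, 0.231] pointing down, gripper open.
Joint ranges: [-3, 3], [-0.9, 2.11], [0.09, 2.58], [-1.31, 4.45], [0.11, 2.69], [-2.54, 2.54]. Speed limits (rad/s): [2.39, 2.39, 3.01, 3.14, 3.14, 3.14].

### API

Orientations are given as a unit quaternion [w, x, y, z].
In Python, from workcell import telemetry, imaging, ticket gives the robot as it stands.
- The arm moves only by the tool step_arm, never from a script. Its arguments are lists of equal length, an entry for each row: "travel": the shift along the tool's x, y, z scaled (see below), a list of three; "delta_rot": the turn, a rotation vector about the tool's x, y, z scaled (see below), a list of three; "hand": the opening, from -1 (shut) to 1 (fully open). A call has 1 to 8 rows; each row is the pose to reach, as a shift and turn from the pose commanded when the call began, along the tool's axes at that moment, turning the shorter way round; what a row does not reach only later rows make up. The controller multiplies each number of a shift by 0.15 m and each number of a turn by 2 pi rad. A row lasts 1/8 s, in which the tool goes at most 62.5 mm and 10.7 degrees, less where a joint would pass 70% of its speed; a pose out of reach is approached as far as the arm can. A call with a number of a shift or a turn outside -1 to 1 is refused whole. A call with a gripper value outside its range is refused whole. The fingers move at their own pace and stop on an object; "newtons" is the grip in N (left out, the last holds). Time passes only in rows, so rows that repeat a pose let the fingers close. It gives the time, the measured TCP pose, the force, the opening and the grip force at its end, in the units of the state.
- telemetry.get_obs(): the state, without advancing time (a new reading comes with each control period).
- imaging.get_image(name): name is "scene" or "top" or "wrist"; returns the picture (400x640x3 uint8, red, green, blue); there is no depth.
- imaging.calibration(name): a dict with "fx", "fy", "cx", "cy" (pixels), "R" (3x3) and "t" (3): a world point X has camera coordinates R X + t. Camera axes: x right, y down, z forward; pixel columns grow to the right and rows downward; lengths in m; the calibration is good to about 2 mm. A picture is of the moment at which its call begins: read the wrist's pose just before it. calibration takes no time and is no camera call; for the wrist camera it gives the pose at the moment of the call.
- ticket.sign_off(): hands the job in; it is judged then, once.
The state is a dict: "time": time; "joint_positions": joint angles; "qvel": joint speeds; "joint_torque": joint torques, N m; "eef_pos": TCP position; "tcp_rot": TCP orientation; "ft_force": force on the tool from outside, world axes, zero at the start; "ft_torque": the same for the moment, N m; "grip_width": finger opening in m; "finger_force": force on a finger pad.
Only numpy, scipy, OpenCV 4.12 (cv2) and the standard library are available. Lean on these libraries where they do the work, as an engineer would, in place of code of your own. Each camera call takes 0.05 s, during which the arm holds its last target. There are 200 camera calls.

## Working session

There is one attempt and no reset: what is moved stays moved. The work goes in short steps, Python scripts to look and compute and a tool call to move; the robot and the scene stay as the last step left them, time stands still between calls to the robot, and variables do not carry over. Pictures are saved under pics/ and viewed, at most 10 in all, crops included, and the job is handed in when it is done.

Besides the shell and the picture viewer there is one more tool, called after ">>>" as name(argument=value, ...) on one line, values as JSON. step_arm: Moves the arm, as the interface text tells. Shifts and turns lie within -1 to 1; 1 stands for 0.15 m of shift or 2 pi rad of turn. Its arguments: {"type":"object","properties":{"travel":{"type":"array","items":{"type":"array","items":{"type":"number","minimum":-1,"maximum":1}}},"delta_rot":{"type":"array","items":{"type":"array","items":{"type":"number","minimum":-1,"maximum":1}}},"hand":{"type":"array","items":{"type":"number"}},"newtons":{"type":"number"}},"required":["travel","delta_rot","hand"]}

```bash
ls; mkdir -p pics; python3 - <<'E'
from workcell import telemetry, imaging
import cv2,json
o=telemetry.get_obs();print(o)
for n in("scene","top"):
    cv2.imwrite(f"pics/{n}0.png",imaging.get_image(n)[:,:,::-1]);c=imaging.calibration(n);print(n,c)
E
```

```text
pics
{'time': 0.0, 'joint_positions': array([-1.17402558e+00,  4.23833213e-01,  1.63073052e+00,  1.93503673e-06,
        1.08854561e+00, -1.89810714e-02]), 'qvel': array([ 0.00063255,  0.00105621,  0.00046552,  0.00117401,  0.00312476,
       -0.00164935]), 'joint_torque': array([ 5.92320284e-04, -5.57373118e+01, -2.81737590e+01,  7.24773781e-05,
        7.34048925e-03,  1.68139167e-05]), 'eef_pos': array([ 0.25224456, -0.57123219,  0.23053451]), 'tcp_rot': array([-7.45015964e-04,  9.78471307e-01,  2.06381507e-01, -1.41555361e-04]), 'ft_force': array([ 0.51310396, -0.65312886, -0.09115259]), 'ft_torque': array([ 0.01677905, -0.03447661, -0.01334778]), 'finger_force': 0.0, 'grip_width': 0.08540412658605932}
scene {'fx': 508.55448794639943, 'fy': 508.55448794639943, 'cx': 320.8347527211802, 'cy': 197.36053999805492, 'R': array([[ 0.02103641,  0.99969905,  0.0126202 ],
       [ 0.74780719, -0.00735515, -0.66387522],
       [-0.6635826 ,  0.02340303, -0.74773687]]), 't': array([ 0.01893526, -0.31269141,  1.72572955])}
top {'fx': 449.81992770692295, 'fy': 449.81992770692295, 'cx': 323.22628958396433, 'cy': 194.44426430747467, 'R': array([[ 0.00402695, -0.99997617, -0.00560816],
       [-0.99427637, -0.00340512, -0.10678439],
       [ 0.10676275,  0.00600607, -0.99426638]]), 't': array([-0.05054296,  0.53478288,  1.47408203])}
```

View pics/scene0.png

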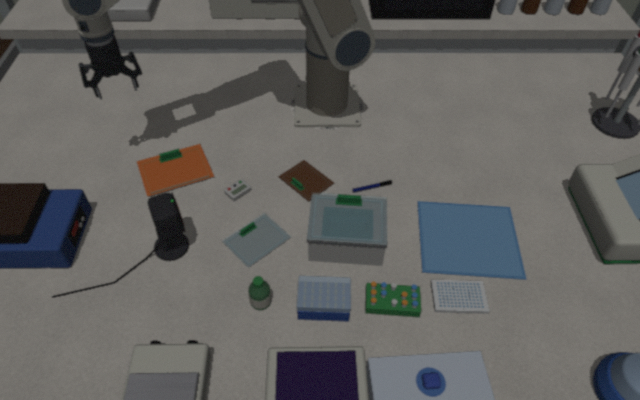

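View pics/top0.png

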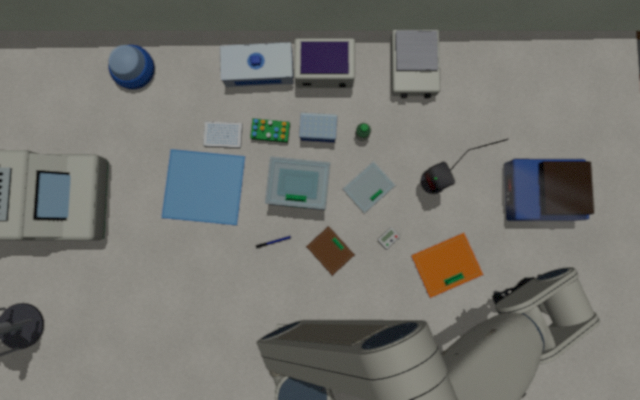

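The images show these lid-like candidates in the top view:
- Clear lid on the tub, grip at (297,197)
- Smaller clear lid at (368,188), grip at (377,196)
- Brown one at (330,250)
- Orange one at (447,265)

I choose the one on the tub, since it is clear and the larger of the two clear lids. The scanner is at (437,178) and the mat at (204,187). Next is a close crop to check.

```bash
cat > h.py <<'E'
import numpy as np,cv2
from workcell import telemetry, imaging
from scipy.spatial.transform import Rotation as Ro
def ray(c,uv):
    d=np.array([(uv[0]-c['cx'])/c['fx'],(uv[1]-c['cy'])/c['fy'],1.]);return -c['R'].T@c['t'],c['R'].T@d
def onplane(c,uv,z):
    o,d=ray(c,uv);return o+d*(z-o[2])/d[2]
def proj(c,X):
    p=c['R']@np.asarray(X,float)+c['t'];return np.array([c['fx']*p[0]/p[2]+c['cx'],c['fy']*p[1]/p[2]+c['cy']])
def tri(c1,u1,c2,u2):
    A=[];b=[]
    for c,u in((c1,u1),(c2,u2)):
        o,d=ray(c,u);d=d/np.linalg.norm(d);P=np.eye(3)-np.outer(d,d);A.append(P);b.append(P@o)
    return np.linalg.lstsq(np.vstack(A),np.hstack(b),rcond=None)[0]
def blobs(m,mn=15):
    n,l,s,ce=cv2.connectedComponentsWithStats(m.astype(np.uint8));return [(ce[i].round(1).tolist(),int(s[i,4]),cv2.minAreaRect(np.argwhere(l==i)[:,::-1].astype(np.float32))) for i in range(1,n) if s[i,4]>=mn]
def tool():
    o=telemetry.get_obs();q=o['tcp_rot'];return o['eef_pos'],Ro.from_quat([q[1],q[2],q[3],q[0]])
E
python3 - <<'E'
from h import *
out=[]
t=cv2.imread('pics/top0.png');s=cv2.imread('pics/scene0.png')
a=cv2.resize(t[140:225,255:460],(800,332),interpolation=cv2.INTER_CUBIC)
b=cv2.resize(s[185:275,140:400],(800,277)[0:2],interpolation=cv2.INTER_CUBIC)
im=np.vstack([a,b[:268]]);cv2.imwrite('pics/crop1.png',im)
for n,i in(("top",t),("scene",s)):
    c=imaging.calibration(n);h=cv2.cvtColor(i,cv2.COLOR_BGR2HSV)
    print(n,'green')
    for bl in blobs((h[...,0]>50)&(h[...,0]<75)&(h[...,1]>130)&(h[...,2]>40)): print(bl,onplane(c,bl[0],.11).round(3))
    print('blue');
    for bl in blobs((h[...,0]>95)&(h[...,0]<110)&(h[...,1]>70)&(h[...,2]>120),2000): print(bl,onplane(c,bl[0],.002).round(3),[onplane(c,p,.002).round(3).tolist() for p in cv2.boxPoints(bl[2])])
    print('red')
    for bl in blobs(((h[...,0]<8)|(h[...,0]>172))&(h[...,1]>110)&(h[...,2]>40),3): print(bl)
E
```

```text
top green
([270.7, 131.8], 352, ((269.62872314453125, 130.21286010742188), (36.119850158691406, 19.602231979370117), 5.710593223571777)) [0.728 0.12  0.11 ]
([363.5, 127.9], 50, ((363.5, 128.00001525878906), (7.602630138397217, 7.155416965484619), 63.43495178222656)) [ 0.741 -0.177  0.11 ]
([375.9, 194.5], 39, ((375.9690246582031, 194.46463012695312), (2.9162344932556152, 12.135299682617188), 48.8140754699707)) [ 0.527 -0.215  0.11 ]
([295.1, 197.5], 89, ((295.4467468261719, 197.58609008789062), (19.28411102294922, 4.526786804199219), 5.194429397583008)) [0.516 0.04  0.11 ]
([337.5, 243.4], 39, ((337.2500305175781, 243.25003051757812), (12.020814895629883, 2.8284268379211426), 45.0)) [ 0.373 -0.094  0.11 ]
([453.6, 278.6], 79, ((453.5618591308594, 278.6391296386719), (4.670592308044434, 17.565488815307617), 66.03751373291016)) [ 0.266 -0.453  0.11 ]
blue
([203.1, 186.8], 5184, ((202.83663940429688, 186.63365173339844), (76.4188461303711, 69.15507507324219), 5.710593223571777)) [0.563 0.361 0.002] [[0.458, 0.5, 0.002], [0.695, 0.486, 0.002], [0.67, 0.223, 0.002], [0.434, 0.241, 0.002]
[... 519 characters left out ...]
247.6, 228.8], 69, ((247.30767822265625, 228.96153259277344), (4.714951515197754, 16.086305618286133), 56.30992889404297)) [ 0.615 -0.21   0.11 ]
([619.1, 261.4], 51, ((619.9710693359375, 261.4844055175781), (34.01470184326172, 1.9697364568710327), 1.6846843957901)) [0.721 0.657 0.11 ]
([257.6, 281.9], 59, ((258.0, 282.5), (8.0, 9.0), 0.0)) [ 0.766 -0.177  0.11 ]
([390.8, 301.5], 648, ((393.00640869140625, 299.39434814453125), (53.296146392822266, 27.82772445678711), 3.4682295322418213)) [0.819 0.114 0.11 ]
blue
red
([638.7, 34.5], 6, ((638.5, 34.5), (3.0, 1.0), 90.0))
([74.6, 228.5], 49, ((74.80001068115234, 228.10000610351562), (3.4785053730010986, 14.230249404907227), 18.434947967529297))
```

View pics/crop1.png

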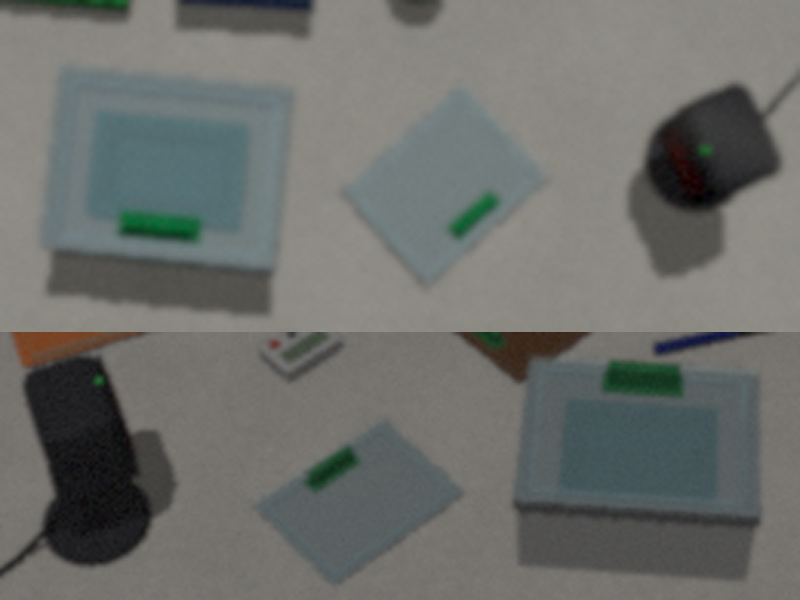

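The crop shows the clear lid with its green grip on the tub at crop (160,227), which is top-view (296,197). The smaller loose lid is at (470,215) in the crop. The scanner's red window is at crop (685,165), facing left and slightly towards the robot.

```bash
cat >> h.py <<'E'
def plan(p,yaw_y=None,pitch=0.,pos=None,rot=None,ref=None):
    """print shift (units of .15 m) and turn (units of 2pi) from current pose; tool y at world yaw yaw_y, tool z down, then pitched by `pitch` about world dir of tool -x"""
    P,R=tool() if pos is None else (pos,rot)
    d=R.inv().apply(np.asarray(p)-P)/.15
    if yaw_y is None: rv=np.zeros(3)
    else:
        y=np.array([np.cos(yaw_y),np.sin(yaw_y),0]);z=np.array([0,0,-1.]);x=np.cross(y,z)
        T=Ro.from_matrix(np.c_[x,y,z]); T=Ro.from_rotvec(-x*pitch)*T
        rv=(R.inv()*T).as_rotvec()/(2*np.pi)
    print('shift',d.round(3),'len m',(np.linalg.norm(d)*.15).round(3),'turn',rv.round(4),'deg',np.round(np.linalg.norm(rv)*360,1))
E
python3 - <<'E'
from h import *
plan([.46,.04,.30],np.radians(-5.2))
t=cv2.imread('pics/top0.png').astype(int);c=imaging.calibration('top');cs=imaging.calibration('scene')
m=(t[...,2]-t[...,0]>15)&(t[...,2]-t[...,1]>15);m[:160]=0;m[200:]=0;m[:,:415]=0;m[:,455:]=0
uv=np.argwhere(m)[:,::-1];W=np.array([onplane(c,u,.122)[:2] for u in uv]);print(len(uv),W.mean(0));
w,v=np.linalg.eigh(np.cov(W.T));print(w**.5,v)
print('base', onplane(cs,(171,246),0.01), 'top green dot', tri(c,(435.6,178.5),cs,(171.5,204.5)))
print('mat',onplane(c,(203.1,186.8),.002))
print('grip',tri(c,(295.1,197.5),cs,(348.7,199.8)))
E
```

```text
shift [ 2.913 -3.169 -0.458] len m 0.649 turn [-2.000e-04 -1.000e-04 -1.694e-01] deg 61.0
48 [ 0.56546715 -0.38299903]
[0.00329129 0.012312  ] [[ 0.43908872 -0.89844371]
 [-0.89844371 -0.43908872]]
base [ 0.59122425 -0.41938902  0.01      ] top green dot [ 0.57201407 -0.39326755  0.15192715]
mat [0.5626333  0.36147011 0.002     ]
grip [0.517065   0.04043282 0.10152469]
```

>>> step_arm(travel=[[0.73, -0.79, -0.115], [0.73, -0.79, -0.115], [0.73, -0.79, -0.115]], delta_rot=[[0, 0, 0], [0, 0, 0], [0, 0, 0]], hand=[1, 1, 1])

```text
time: 0.48
eef_pos: [0.3049, -0.4164, 0.2484]
tcp_rot: [-0.001, 0.978, 0.207, -0.0]
ft_force: [0.2, -0.4, 0.1]
grip_width: 0.0853
finger_force: 0.0
```

>>> step_arm(travel=[[0.73, -0.79, -0.115], [0.73, -0.79, -0.115], [0.73, -0.79, -0.115]], delta_rot=[[0, 0, 0], [0, 0, 0], [0, 0, 0]], hand=[1, 1, 1])

```text
time: 0.85
eef_pos: [0.3572, -0.264, 0.2659]
tcp_rot: [-0.0, 0.978, 0.207, -0.0]
ft_force: [0.1, -0.1, 0.6]
grip_width: 0.0854
finger_force: 0.0
```

>>> step_arm(travel=[[0.73, -0.79, -0.115], [0.73, -0.79, -0.115], [0.73, -0.79, -0.115]], delta_rot=[[0, 0, 0], [0, 0, 0], [0, 0, 0]], hand=[1, 1, 1])

```text
time: 1.23
eef_pos: [0.4097, -0.1115, 0.2833]
tcp_rot: [-0.0, 0.978, 0.207, 0.0]
ft_force: [-0.0, -0.3, 0.3]
grip_width: 0.0857
finger_force: 0.0
```

>>> step_arm(travel=[[0.73, -0.79, -0.115], [0.73, -0.79, -0.115], [0.73, -0.79, -0.115], [0.73, -0.79, -0.115], [0.73, -0.79, -0.115], [0.73, -0.79, -0.115], [0.73, -0.79, -0.115]], delta_rot=[[0, 0, -0.025], [0, 0, -0.05], [0, 0, -0.08], [0, 0, -0.11], [0, 0, -0.14], [0, 0, -0.17], [0, 0, -0.17]], hand=[1, 1, 1, 1, 1, 1, 1])

```text
time: 2.1
eef_pos: [0.4614, 0.0389, 0.3]
tcp_rot: [-0.0, 0.738, 0.675, -0.0]
ft_force: [-0.1, -0.6, -0.8]
grip_width: 0.0855
finger_force: 0.0
```

```bash
python3 - <<'E'
from h import *
c=imaging.calibration('wrist');i=imaging.get_image('wrist')[:,:,::-1].copy();cv2.imwrite('pics/w1.png',i)
h=cv2.cvtColor(i,cv2.COLOR_BGR2HSV)
print('cam',-c['R'].T@c['t'])
for bl in blobs((h[...,0]>50)&(h[...,0]<80)&(h[...,1]>130)&(h[...,2]>40),100):
    print(bl,onplane(c,bl[0],.118).round(4),[onplane(c,p,.12).round(4)[:2].tolist() for p in cv2.boxPoints(bl[2])])
E
```

```text
cam [0.46821936 0.12116416 0.4426857 ]
([570.6, 52.4], 4396, ((573.0570068359375, 55.909141540527344), (61.714969635009766, 116.59783935546875), 11.592175483703613)) [0.6913 0.1301 0.118 ] [[0.6603, 0.086], [0.6696, 0.1782], [0.7219, 0.1643], [0.7181, 0.0696]]
([374.8, 162.5], 1118, ((374.3628845214844, 163.24314880371094), (21.02373695373535, 65.5680923461914), 2.862405300140381)) [0.5139 0.0457 0.118 ] [[0.4997, 0.0133], [0.506, 0.0784], [0.5259, 0.0757], [0.5208, 0.0103]]
([268.4, 250.9], 233, ((267.5000305175781, 251.00001525878906), (9.192388534545898, 31.819805145263672), 45.0)) [ 0.3958 -0.0414  0.118 ] [[0.3783, -0.0486], [0.4061, -0.0242], [0.412, -0.0323], [0.3841, -0.0571]]
([385.3, 314.4], 113, ((385.26922607421875, 315.8461608886719), (29.121761322021484, 8.875203132629395), 33.690067291259766)) [ 0.5193 -0.1345  0.118 ] [[0.5024, -0.1274], [0.5084, -0.1179], [0.5355, -0.1425], [0.5297, -0.1524]]
([566.0, 318.5], 229, ((566.0, 318.5), (15.0, 18.0), 90.0)) [ 0.7284 -0.1586  0.118 ] [[0.715, -0.1455], [0.7356, -0.1473], [0.7388, -0.1685], [0.7179, -0.1666]]
([386.5, 322.9], 121, ((387.0247802734375, 322.7475280761719), (25.61094856262207, 5.48806095123291), 39.289405822753906)) [ 0.5204 -0.1465  0.118 ] [[0.5075, -0.1352], [0.5117, -0.1297], [0.534, -0.1543], [0.5298, -0.1601]]
```

View pics/w1.png

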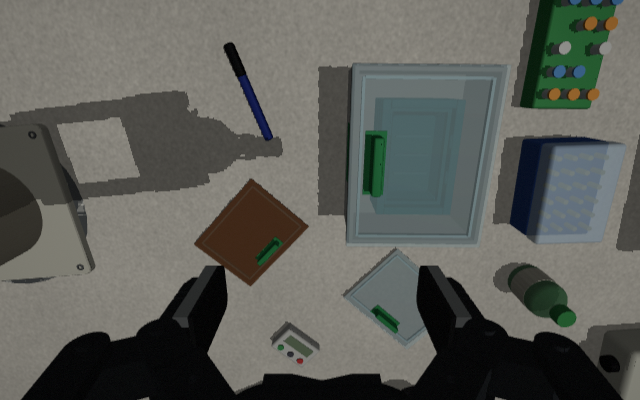

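The wrist view shows the grip's top face at about (378,166). The lid's corners are near (352,64), (507,65), (480,243) and (347,243). The fingers are clear of everything.

```bash
python3 - <<'E'
from h import *
c=imaging.calibration('wrist');i=cv2.imread('pics/w1.png');h=cv2.cvtColor(i,cv2.COLOR_BGR2HSV)
C=np.array([onplane(c,u,.096) for u in((352,64),(507,65),(480,243),(347,243))])[:,:2];print(C.round(4),C.mean(0))
for a,b in((0,1),(3,2)): d=C[b]-C[a];print('xlen',np.linalg.norm(d),np.degrees(np.arctan2(d[1],d[0])))
for a,b in((3,0),(2,1)): d=C[b]-C[a];print('ylen',np.linalg.norm(d),np.degrees(np.arctan2(-d[0],d[1])))
g=(h[...,0]>50)&(h[...,0]<80)&(h[...,1]>130)
sub=h[120:205,355:395,2]*g[120:205,355:395]
print(np.percentile(sub[sub>0],[10,30,50,70,90]));print(sub[45,:].tolist())
for th in(90,110,125):
    m=np.zeros(g.shape,bool);m[120:205,355:395]=sub>th
    for bl in blobs(m,100):
        P=np.array([onplane(c,p,.12)[:2] for p in cv2.boxPoints(bl[2])]);print(th,bl[0],bl[1],onplane(c,bl[2][0],.12).round(4),bl[2])
E
```

```text
[[ 0.4991  0.1388]
 [ 0.6475  0.1244]
 [ 0.6331 -0.0641]
 [ 0.4817 -0.0504]] [0.56534465 0.03715409]
xlen 0.14908243853023434 -5.545168033886382
xlen 0.15201577121386234 -5.1707321137506135
ylen 0.1899874149356161 -5.248325310009355
ylen 0.18903196090315902 -4.358629246194725
[29.  46.  76.  88.3 93. ]
[0, 0, 0, 0, 0, 0, 0, 0, 0, 48, 45, 46, 45, 46, 41, 27, 28, 27, 53, 74, 88, 88, 89, 91, 93, 77, 89, 79, 91, 91, 0, 0, 0, 0, 0, 0, 0, 0, 0, 0]
90 [379.7, 157.5] 130 [0.5183 0.0466 0.12  ] ((379.4054870605469, 161.45790100097656), (4.304510116577148, 43.08353042602539), 2.2025980949401855)
```

>>> step_arm(travel=[[0.053, 0.364, 0.4], [0.053, 0.364, 0.8], [0.053, 0.364, 0.8]], delta_rot=[[0, 0, 0], [0, 0, 0], [0, 0, 0]], hand=[0, -0.3, -0.3])

```text
time: 2.52
eef_pos: [0.5144, 0.0418, 0.1768]
tcp_rot: [-0.002, 0.738, 0.675, -0.003]
ft_force: [-0.6, -0.8, 0.6]
grip_width: 0.0322
finger_force: 0.0
```

>>> step_arm(travel=[[0, 0, 0.25], [0, 0, 0.45], [0, 0, 0.525], [0, 0, 0.525]], delta_rot=[[0, 0, 0], [0, 0, 0], [0, 0, 0], [0, 0, 0]], hand=[-0.3, -0.3, -0.3, -0.3])

```text
time: 3.02
eef_pos: [0.517, 0.042, 0.1023]
tcp_rot: [0.0, 0.737, 0.675, 0.0]
ft_force: [0.4, 0.9, 0.4]
grip_width: 0.03
finger_force: 0.0
```

>>> step_arm(travel=[[0, 0, 0], [0, 0, 0], [0, 0, 0], [0, 0, 0], [0, 0, 0]], delta_rot=[[0, 0, 0], [0, 0, 0], [0, 0, 0], [0, 0, 0], [0, 0, 0]], hand=[-1, -1, -1, -1, -1], newtons=60)

```text
time: 3.65
eef_pos: [0.5179, 0.042, 0.1033]
tcp_rot: [0.001, 0.737, 0.676, 0.001]
ft_force: [-0.8, 0.9, 7.4]
grip_width: 0.0086
finger_force: 60.2
```

>>> step_arm(travel=[[0.006, 0.008, -0.07], [0, 0.018, -0.13], [0, 0.032, -0.185], [0, 0.032, -0.185], [0, 0.032, -0.185], [0, 0.032, -0.185]], delta_rot=[[0.011, 0, 0], [0.022, 0, 0], [0.0333, 0, 0], [0.0333, 0, 0], [0.0333, 0, 0], [0.0333, 0, 0]], hand=[-1, -1, -1, -1, -1, -1])

```text
time: 4.4
eef_pos: [0.521, 0.0416, 0.1292]
tcp_rot: [-0.077, 0.733, 0.672, -0.07]
ft_force: [0.5, -0.4, -2.2]
grip_width: 0.0083
finger_force: 59.3
```

```bash
python3 - <<'E'
from h import *
i=imaging.get_image('scene')[:,:,::-1].copy();w=imaging.get_image('wrist')[:,:,::-1]
a=cv2.resize(i[150:290,270:450],(540,420),interpolation=cv2.INTER_CUBIC);b=cv2.resize(w[0:280,250:],(260*390//280,260)) if 0 else cv2.resize(w,(256,160))
im=np.zeros((420,796,3),np.uint8);im[:,:540]=a;im[:160,540:]=b;cv2.imwrite('pics/tip.png',im)
E
```

```text
(no output)
```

View pics/tip.png

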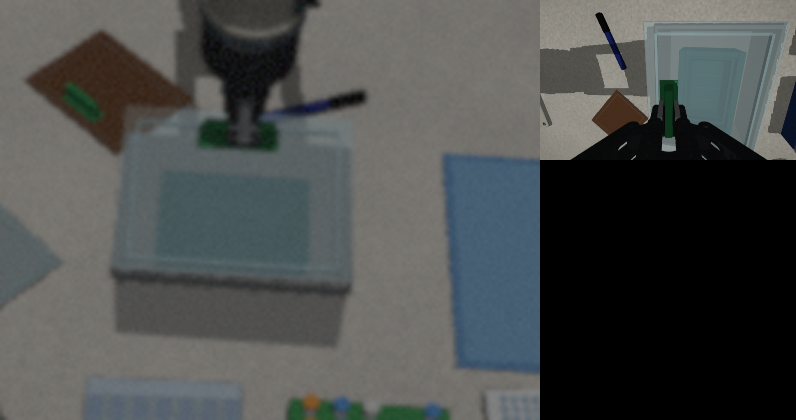

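The picture shows the lid tipped up, with its front edge off the tub at about (130,115) and the back edge still on the rim at about (230,270). It is gripped at (238,135). Next I lift it, level it and carry it to the mat.

>>> step_arm(travel=[[0, -0.04, -0.2], [0, -0.1, -0.45], [0, -0.15, -0.7], [0, -0.194, -0.913], [0, -0.194, -0.913]], delta_rot=[[0, 0, 0], [-0.01, 0, 0], [-0.022, 0, 0], [-0.0333, 0, 0], [-0.0333, 0, 0]], hand=[-1, -1, -1, -1, -1])

```text
time: 5.12
eef_pos: [0.5218, 0.0418, 0.2718]
tcp_rot: [0.002, 0.737, 0.676, 0.002]
ft_force: [-0.1, -0.2, -1.4]
grip_width: 0.0086
finger_force: 59.2
```

>>> step_arm(travel=[[0.25, 0, 0], [0.6, 0, 0], [0.95, 0, 0], [0.95, 0, 0]], delta_rot=[[0, 0, 0], [0, 0, 0], [0, 0, 0], [0, 0, 0]], hand=[-1, -1, -1, -1])

```text
time: 5.62
eef_pos: [0.5333, 0.1864, 0.2674]
tcp_rot: [-0.001, 0.736, 0.677, -0.001]
ft_force: [-0.7, -0.4, -1.1]
grip_width: 0.0083
finger_force: 59.2
```

>>> step_arm(travel=[[0.35, 0, 0], [0.7, 0, 0], [0.95, 0, 0], [0.95, 0, 0], [0.95, 0, 0]], delta_rot=[[0, 0, 0], [0, 0, 0], [0, 0, 0], [0, 0, 0], [0, 0, 0]], hand=[-1, -1, -1, -1, -1])

```text
time: 6.25
eef_pos: [0.5457, 0.3242, 0.2679]
tcp_rot: [-0.0, 0.737, 0.676, -0.002]
ft_force: [0.2, -0.1, -1.6]
grip_width: 0.0087
finger_force: 59.2
```

```bash
python3 - <<'E'
from h import *
plan([.513,.366,.06],np.radians(-5.1))
E
```

```text
shift [ 0.261 -0.238  1.386] len m 0.215 turn [-0.0004  0.0003  0.0003] deg 0.2
```

>>> step_arm(travel=[[0.15, -0.12, 0.3], [0.26, -0.238, 0.65], [0.26, -0.238, 0.95], [0.26, -0.238, 0.95]], delta_rot=[[0, 0, 0], [0, 0, 0], [0, 0, 0], [0, 0, 0]], hand=[-1, -1, -1, -1])

```text
time: 6.75
eef_pos: [0.5116, 0.3644, 0.1232]
tcp_rot: [-0.001, 0.737, 0.675, -0.004]
ft_force: [-0.8, 0.1, -2.0]
grip_width: 0.0086
finger_force: 59.2
```

>>> step_arm(travel=[[0, 0, 0.2], [0, 0, 0.4], [0, 0, 0.55], [0, 0, 0.65], [0, 0, 0.68], [0, 0, 0.69], [0, 0, 0.69]], delta_rot=[[0, 0, 0], [0, 0, 0], [0, 0, 0], [0, 0, 0], [0, 0, 0], [0, 0, 0], [0, 0, 0]], hand=[-1, -1, -1, -1, -1, -1, -1])

```text
time: 7.62
eef_pos: [0.5146, 0.3678, 0.0242]
tcp_rot: [0.0, 0.737, 0.676, 0.001]
ft_force: [-0.4, -0.8, -1.2]
grip_width: 0.0083
finger_force: 59.1
```

>>> step_arm(travel=[[0, 0, 0.015], [0, 0, 0.03], [0, 0, 0.04], [0, 0, 0.045]], delta_rot=[[0, 0, 0], [0, 0, 0], [0, 0, 0], [0, 0, 0]], hand=[-1, -1, -1, -1])

```text
time: 8.12
eef_pos: [0.5141, 0.3676, 0.0183]
tcp_rot: [0.0, 0.737, 0.676, -0.0]
ft_force: [-5.2, -4.1, 20.6]
grip_width: 0.0082
finger_force: 62.2
```

>>> step_arm(travel=[[0, 0, -0.007], [0, 0, -0.007], [0, 0, -0.007], [0, 0, -0.007]], delta_rot=[[0, 0, 0], [0, 0, 0], [0, 0, 0], [0, 0, 0]], hand=[-1, -0.3, -0.3, -0.3])

```text
time: 8.62
eef_pos: [0.5141, 0.3674, 0.0174]
tcp_rot: [-0.0, 0.737, 0.676, -0.0]
ft_force: [0.2, 0.5, -0.4]
grip_width: 0.0299
finger_force: 0.0
```

>>> step_arm(travel=[[0, 0, -0.1], [0, 0, -0.4], [0, 0, -0.8], [0, 0, -1], [0, 0, -1]], delta_rot=[[0, 0, 0], [0, 0, 0], [0, 0, 0], [0, 0, 0], [0, 0, 0]], hand=[-0.3, -0.3, -0.3, -0.3, -0.3])

```text
time: 9.25
eef_pos: [0.5158, 0.3687, 0.1718]
tcp_rot: [0.0, 0.737, 0.676, 0.003]
ft_force: [0.1, -0.0, -0.5]
grip_width: 0.0297
finger_force: 0.0
```

>>> step_arm(travel=[[-0.3, 0, -0.3], [-0.6, 0, -0.7], [-0.98, 0, -0.8], [-0.98, 0, -0.8]], delta_rot=[[0, 0, 0], [0, 0, 0], [0, 0, 0], [0, 0, 0]], hand=[-0.3, -0.3, -0.3, -0.3])

```text
time: 9.75
eef_pos: [0.5012, 0.2185, 0.2889]
tcp_rot: [0.0, 0.738, 0.675, 0.001]
ft_force: [0.5, 0.6, -1.0]
grip_width: 0.0299
finger_force: 0.0
```

>>> step_arm(travel=[[-0.3, 0, 0], [-0.6, 0, 0], [-0.98, 0, 0], [-0.98, 0, 0], [-0.98, 0, 0]], delta_rot=[[0, 0, 0], [0, 0, 0], [0, 0, 0], [0, 0, 0], [0, 0, 0]], hand=[-0.3, -0.3, -0.3, -0.3, -0.3])

```text
time: 10.38
eef_pos: [0.4884, 0.0749, 0.2869]
tcp_rot: [-0.001, 0.737, 0.676, -0.0]
ft_force: [0.1, 0.4, 0.5]
grip_width: 0.0303
finger_force: 0.0
```

```bash
python3 - <<'E'
from h import *
t=imaging.get_image('top')[:,:,::-1];c=imaging.calibration('wrist');w=imaging.get_image('wrist')[:,:,::-1].copy()
cv2.imwrite('pics/w2.png',w);cv2.imwrite('pics/top2.png',t)
im=np.zeros((600,640,3),np.uint8);im[:400]=w;im[400:,:320]=cv2.resize(t[130:230,150:310],(320,200));cv2.imwrite('pics/m2.png',im)
np.savez('pics/w2.npz',**c);print(tool()[0])
E
```

```text
[0.48860411 0.07563868 0.28708833]
```

View pics/m2.png

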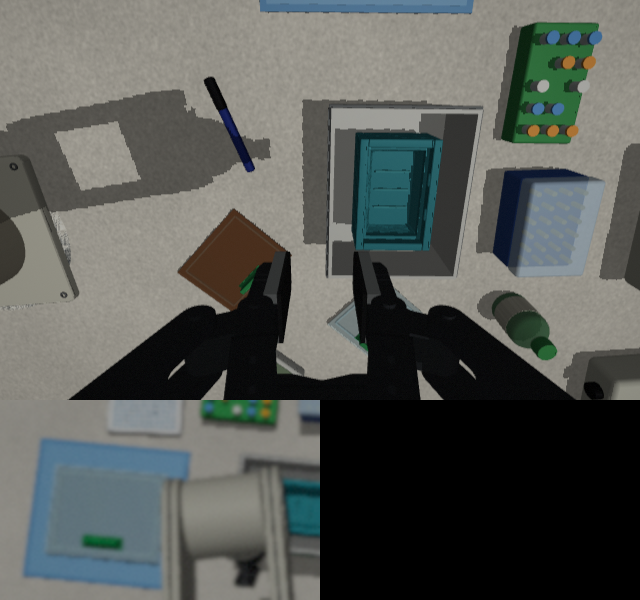

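The picture shows the lid lying flat on the mat, grip up and let go. The tub is open, and the teal top tray's rim corners are near (357,134), (441,134), (430,251) and (355,250).

```bash
python3 - <<'E'
from h import *
c=dict(np.load('pics/w2.npz'));i=cv2.imread('pics/w2.png');h=cv2.cvtColor(i,cv2.COLOR_BGR2HSV)
m=((h[...,0]>84)&(h[...,0]<100)&(h[...,1]>110)&(h[...,2]>45)).astype(np.uint8);m[:,:340]=0;m[:,450:]=0;m[:110]=0;m[262:]=0
m=cv2.morphologyEx(m,cv2.MORPH_CLOSE,np.ones((5,5)));ct=max(cv2.findContours(m,0,2)[0],key=cv2.contourArea)
q=cv2.approxPolyDP(cv2.convexHull(ct),6,True)[:,0];print(q.tolist())
P=np.array([onplane(c,u,.082)[:2] for u in q]);print(P.round(4).tolist(),P.mean(0))
for k in range(len(P)): d=np.roll(P,-1,0)[k]-P[k];print(np.linalg.norm(d).round(4),np.degrees(np.arctan2(d[1],d[0])).round(1))
# tub rim hand-read corners
T=np.array([onplane(c,u,.092)[:2] for u in((330,107),(483,107),(458,276),(327,276))]);print('tub',T.round(4).tolist(),T.mean(0))
for k in range(4): d=np.roll(T,-1,0)[k]-T[k];print(np.linalg.norm(d).round(4),np.degrees(np.arctan2(d[1],d[0])).round(1))
E
```

```text
[[442, 140], [428, 250], [356, 249], [361, 139]]
[[0.6141, 0.0948], [0.6016, -0.031], [0.5189, -0.0226], [0.5308, 0.103]] [0.56636505 0.03604597]
0.1264 -95.7
0.0831 174.2
0.1262 84.6
0.0837 -5.7
tub [[0.5013, 0.1382], [0.6495, 0.1253], [0.6335, -0.0621], [0.483, -0.0491]] [0.56682214 0.03806796]
0.1488 -5.0
0.188 -94.9
0.151 175.1
0.1882 84.4
```

>>> step_arm(travel=[[0.02, 0.14, 0.3], [0.048, 0.283, 0.6], [0.048, 0.283, 0.95], [0.048, 0.283, 0.95], [0.048, 0.283, 0.95]], delta_rot=[[0, 0, 0.0005], [0, 0, 0.0005], [0, 0, 0.0005], [0, 0, 0.0005], [0, 0, 0.0005]], hand=[-0.45, -0.45, -0.45, -0.45, -0.45])

```text
time: 11.1
eef_pos: [0.5322, 0.0789, 0.1464]
tcp_rot: [0.0, 0.738, 0.675, 0.0]
ft_force: [0.2, -0.2, 1.5]
grip_width: 0.0234
finger_force: 0.0
```

```bash
python3 - <<'E'
from h import *
c=imaging.calibration('wrist');w=imaging.get_image('wrist')[:,:,::-1].copy();cv2.imwrite('pics/w3.png',w)
plan([.5315,.0789,.072],np.radians(-5.3))
ex=np.array([.9957,-.0924,0]);ey=np.array([.0924,.9957,0]);C=np.array([.5663,.0375,.082])
for a,b in((-43,38),(-34,38),(-43,64),(-34,55)): u=proj(c,C+ex*a/1e3+ey*b/1e3);print(u.round());cv2.circle(w,tuple(int(x) for x in u),2,(0,0,255),-1)
cv2.imwrite('pics/w3m.png',w)
E
```

```text
shift [-0.001 -0.01   0.501] len m 0.075 turn [ 0.0005 -0.0001  0.0005] deg 0.3
[315. 218.]
[328. 218.]
[314. 180.]
[328. 193.]
```

View pics/w3m.png

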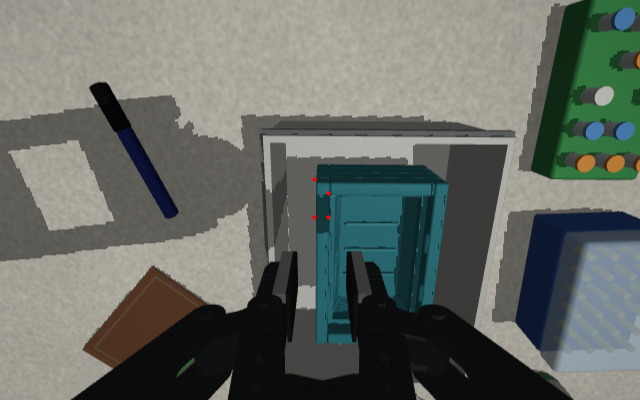

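The view shows the rim's front edge at columns 317–330, between the fingers at 297 and 348. That is about 1.5 mm further forward than predicted, so the current lateral position is right and I go straight down.

>>> step_arm(travel=[[0, 0.0, 0.15], [0, 0.0, 0.3], [0, 0.0, 0.42], [0, 0.0, 0.49], [0, 0, 0.5], [0, 0, 0.5]], delta_rot=[[0, 0, 0], [0, 0, 0], [0, 0, 0], [0, 0, 0], [0, 0, 0], [0, 0, 0]], hand=[-0.45, -0.45, -0.45, -0.45, -0.45, -0.45])

```text
time: 11.9
eef_pos: [0.5319, 0.0781, 0.0706]
tcp_rot: [0.0, 0.738, 0.675, 0.0]
ft_force: [0.4, -0.1, 0.7]
grip_width: 0.0236
finger_force: 0.0
```

>>> step_arm(travel=[[0, 0, 0], [0, 0, 0], [0, 0, 0], [0, 0, 0], [0, 0, 0]], delta_rot=[[0, 0, 0], [0, 0, 0], [0, 0, 0], [0, 0, 0], [0, 0, 0]], hand=[-1, -1, -1, -1, -1], newtons=80)

```text
time: 12.52
eef_pos: [0.5322, 0.0781, 0.0709]
tcp_rot: [0.0, 0.738, 0.675, 0.001]
ft_force: [-0.5, -0.3, 6.3]
grip_width: 0.006
finger_force: 78.9
```

>>> step_arm(travel=[[0, 0, -0.02], [0, 0, -0.042], [-0.003, 0, -0.063], [-0.006, 0, -0.084], [-0.01, 0, -0.105], [-0.014, 0, -0.125], [-0.014, 0, -0.125], [-0.014, 0, -0.125]], delta_rot=[[0, 0.0045, 0], [0, 0.009, 0], [0, 0.0137, 0], [0, 0.0184, 0], [0, 0.023, 0], [0, 0.0278, 0], [0, 0.0278, 0], [0, 0.0278, 0]], hand=[-1, -1, -1, -1, -1, -1, -1, -1])

```text
time: 13.52
eef_pos: [0.5314, 0.0759, 0.0889]
tcp_rot: [-0.058, 0.735, 0.672, 0.064]
ft_force: [0.2, -1.4, -1.2]
grip_width: 0.0062
finger_force: 78.8
```

```bash
python3 - <<'E'
from h import *
w=imaging.get_image('wrist')[:,:,::-1];s=imaging.get_image('scene')[:,:,::-1]
im=np.zeros((600,640,3),np.uint8);im[:400]=w;im[400:,:320]=cv2.resize(s[185:275,290:434],(320,200),interpolation=cv2.INTER_CUBIC);cv2.imwrite('pics/peel.png',im)
E
```

```text
(no output)
```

View pics/peel.png

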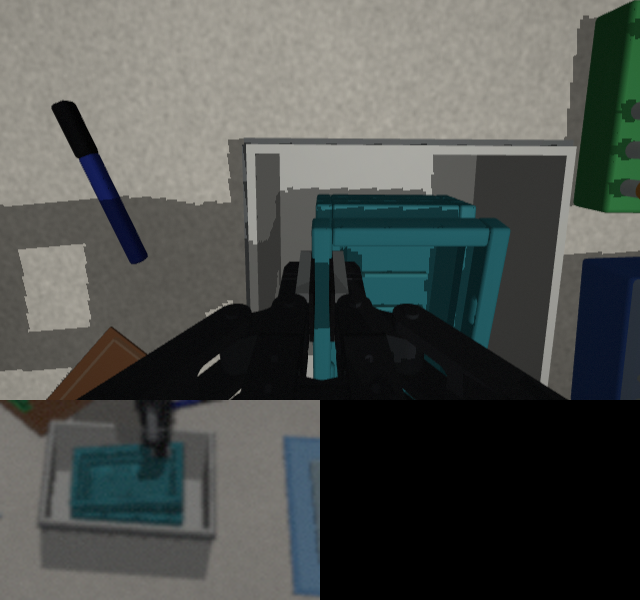

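The picture shows the top tray's label-free end raised, with its rim edge at (410,235), and the next tray still seated below at (395,205). Now I lift it clear and level it.

>>> step_arm(travel=[[0.02, 0, -0.1], [0.05, 0, -0.25], [0.1, 0, -0.5], [0.163, 0, -0.919], [0.163, 0, -0.919], [0.163, 0, -0.919]], delta_rot=[[0, 0, 0], [0, -0.005, 0], [0, -0.015, 0], [0, -0.0278, 0], [0, -0.0278, 0], [0, -0.0278, 0]], hand=[-1, -1, -1, -1, -1, -1])

```text
time: 14.38
eef_pos: [0.5308, 0.0764, 0.2293]
tcp_rot: [-0.0, 0.738, 0.675, 0.0]
ft_force: [-1.1, 0.7, -1.2]
grip_width: 0.0064
finger_force: 78.8
```

```bash
python3 - <<'E'
from h import *
plan([.4485,-.2317,.20],np.radians(26))
for n in('top','wrist','scene'): cv2.imwrite(f'pics/{n}4.png',imaging.get_image(n)[:,:,::-1])
w=cv2.imread('pics/wrist4.png');s=cv2.imread('pics/scene4.png')
im=np.zeros((600,640,3),np.uint8);im[:400]=w;im[400:,:320]=cv2.resize(s[165:265,280:440],(320,200),interpolation=cv2.INTER_CUBIC);cv2.imwrite('pics/lift.png',im)
E
```

```text
shift [-2.095 -0.363  0.194] len m 0.32 turn [ 0.0001 -0.0001 -0.0865] deg 31.1
```

View pics/lift.png

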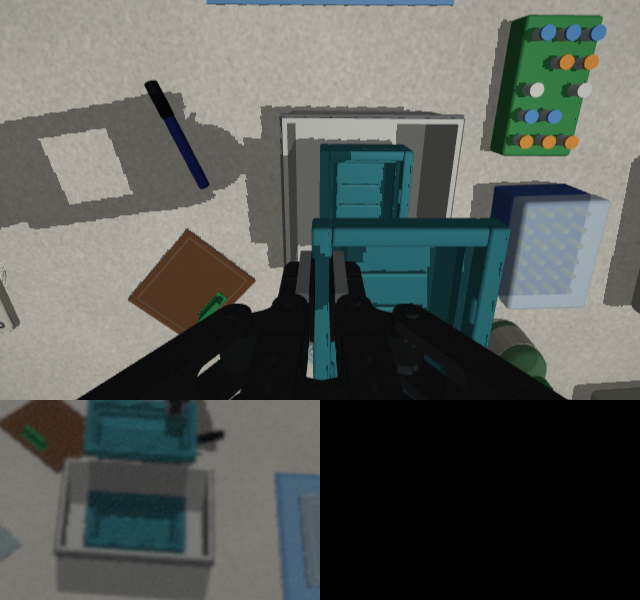

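The tray is free and held level in the hand. The next tray is still seated in the tub at (365,190).

>>> step_arm(travel=[[-0.3, -0.05, 0.03], [-0.7, -0.12, 0.065], [-0.7, -0.12, 0.065]], delta_rot=[[0, 0, 0], [0, 0, 0], [0, 0, 0]], hand=[-1, -1, -1])

```text
time: 14.9
eef_pos: [0.5016, -0.03, 0.2173]
tcp_rot: [-0.002, 0.74, 0.673, -0.002]
ft_force: [0.9, 0.1, 0.1]
grip_width: 0.0066
finger_force: 78.8
```

>>> step_arm(travel=[[-0.35, -0.06, 0.03], [-0.7, -0.12, 0.065], [-0.7, -0.12, 0.065]], delta_rot=[[0, 0, 0], [0, 0, 0], [0, 0, 0]], hand=[-1, -1, -1])

```text
time: 15.28
eef_pos: [0.4753, -0.1318, 0.2082]
tcp_rot: [-0.001, 0.74, 0.673, -0.001]
ft_force: [0.2, -0.5, -0.5]
grip_width: 0.0066
finger_force: 78.8
```

>>> step_arm(travel=[[-0.2, -0.04, 0.02], [-0.4, -0.07, 0.04], [-0.6, -0.1, 0.065], [-0.7, -0.12, 0.065], [-0.7, -0.12, 0.065], [-0.7, -0.12, 0.065]], delta_rot=[[0, 0, -0.015], [0, 0, -0.035], [0, 0, -0.055], [0, 0, -0.075], [0, 0, -0.0865], [0, 0, -0.0865]], hand=[-1, -1, -1, -1, -1, -1])

```text
time: 16.02
eef_pos: [0.4495, -0.2318, 0.199]
tcp_rot: [-0.001, 0.53, 0.848, 0.0]
ft_force: [-0.6, -0.3, -1.5]
grip_width: 0.0067
finger_force: 78.8
```

>>> step_arm(travel=[[0, 0, 0.15], [0, 0, 0.35], [0, 0, 0.5], [0, 0, 0.55], [0, 0, 0.55]], delta_rot=[[0, 0, 0], [0, 0, 0], [0, 0, 0], [0, 0, 0], [0, 0, 0]], hand=[-1, -1, -1, -1, -1])

```text
time: 16.65
eef_pos: [0.4494, -0.2323, 0.1169]
tcp_rot: [-0.0, 0.53, 0.848, 0.0]
ft_force: [0.5, -0.1, 0.1]
grip_width: 0.0063
finger_force: 78.7
```

```bash
python3 - <<'E'
from h import *
plan([.4485,-.2317,.118],np.radians(26))
for n in('top','wrist','scene'): cv2.imwrite(f'pics/{n}5.png',imaging.get_image(n)[:,:,::-1])
w=cv2.imread('pics/wrist5.png');s=cv2.imread('pics/scene5.png');t=cv2.imread('pics/top5.png')
im=np.vstack([cv2.resize(w,(480,300)),np.hstack([cv2.resize(s[150:270,120:280],(240,180)),cv2.resize(t[140:260,330:490],(240,180))])])
im=np.hstack([cv2.resize(t[130:270,340:480],(300,300),interpolation=cv2.INTER_CUBIC),cv2.resize(w,(480,300))])
im=np.vstack([im,np.hstack([cv2.resize(s[150:270,120:304],(444,290),interpolation=cv2.INTER_CUBIC),np.zeros((290,336,3),np.uint8)])])
cv2.imwrite('pics/fin.png',im)
E
```

```text
shift [ 0.006 -0.004 -0.007] len m 0.002 turn [-0.0001 -0.0001 -0.0001] deg 0.1
```

View pics/fin.png

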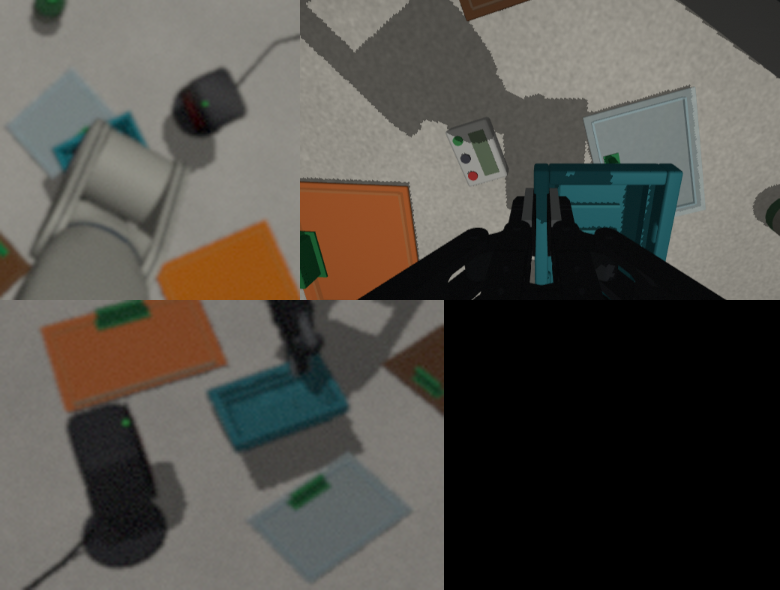

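The view shows the tray held level with its label end towards the scanner, in the scene crop at (222,420), and the scanner head at (110,440). I check the geometry numerically.

```bash
python3 - <<'E'
from h import *
cs=imaging.calibration('scene');s=cv2.imread('pics/scene5.png');h=cv2.cvtColor(s,cv2.COLOR_BGR2HSV)
f=lambda x,y:(120+x/2.413,150+(y-300)/2.413)
A,B,C=[onplane(cs,f(*p),.129) for p in((208,393),(236,440),(347,400))]
print(A.round(3),B.round(3),C.round(3),'label end mid',((A+B)/2).round(3),np.linalg.norm(B-A),np.linalg.norm(C-B))
print('ydir end',((A-B)/np.linalg.norm(A-B)).round(3),'long',((C-B)/np.linalg.norm(C-B)).round(3))
W=np.array([.565,-.383,.122]);x=np.array([.44,-.90,0]);y=np.array([.90,.44,0]);L=(A+B)/2-W;print('label in scanner x,y',L@x,L@y)
# scanner head top corners in scene, z=.167
for p in((70,420),(128,405),(155,495)): print(p,onplane(cs,f(*p),.167).round(3))
E
```

```text
[ 0.5   -0.322  0.129] [ 0.565 -0.285  0.129] [ 0.511 -0.176  0.129] label end mid [ 0.532 -0.304  0.129] 0.07485350775077985 0.12226040548617316
ydir end [-0.872 -0.49   0.   ] long [-0.441  0.898  0.   ]
label in scanner x,y -0.08583145688858825 0.0053910953163915365
(70, 420) [ 0.57  -0.443  0.167]
(128, 405) [ 0.55  -0.389  0.167]
(155, 495) [ 0.664 -0.345  0.167]
```

```bash
python3 -c "
from workcell import ticket
print(ticket.sign_off())"
```

```text
the job is handed in; nothing more can be done
None
```

I've handed the job in: the lid lies flat on the mat, grip up, and the gripper holds the top tray level, its label about 86 mm from the scanner window and about 5 mm off centre; no verdict came back.

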